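# Find the rocking corner of a soldering plate and press its shim flat

## Task

The steel soldering plate on the levelling stand rocks at one corner. With the closed fingertips press down on the plate's corners one at a time until you find the one that dips, then press the shim leaf beside that corner flat onto its rail, leaving the other three shims standing and the plate level. Do not pick anything up or disturb the jar, brush and dish, and finish clear of everything.

Things in the scene. Friction and masses are not known exactly. Their poses are not given: they have to be found in the camera images.
- stand: Dark steel levelling stand fixed to the bench, 166 (x) by 226 mm (y). Origin: centre of its underside on the bench, z up. Each y side is a 35 mm wide rail, top 30 mm above the bench, with two shim leaves and between them a 12 mm wide hinge block (38 mm high). The plate lies between the rails on four hidden packers, one under each corner; one, at a random corner, is 5 mm short.
- plate: Loose steel plate 150 x 150 x 6 mm, 1 to 1.6 kg, with a white soldering tile (72 x 72 mm, 12 mm thick) fixed on its middle. Origin: centre of the plate's underside, 26 mm above the bench; axes as the stand's; its top is 32 mm above the bench. It lies level until a corner is pressed; 3 mm sideways play.
- corner_1 (a point): Place to press the plate's +x +y corner: point on its top over that packer, 52 mm from the centre along x and y. If this is the corner with the short packer, it dips about 5 mm under 2 to 5 N and comes back when let go; otherwise it gives less than 1 mm.
- shim_1_tip (a point): Place to press shim leaf 1, which belongs to corner_1: on its upper face, 6 mm short of its free end. Steel strip 56 x 26 x 3 mm on the +y rail, hinged at the rail's middle, free end towards +x and standing up 14 mm. The point is 46 mm above the bench at the start, 33 mm when the leaf is flat (down, and under 2 mm outwards).
- shim_1 (a joint): Angle of shim leaf 1: 0 standing up (start), 0.25 rad flat on the rail. Takes about 10 to 15 N near the free end and stays where it is left. Flat, it raises the packer of corner_1 by 5 mm: this cures the short one, but jacks a good corner out of level.
- corner_2 (a point): Place to press the plate's +x -y corner: point on its top over that packer, 52 mm from the centre along x and y. If this is the corner with the short packer, it dips about 5 mm under 2 to 5 N and comes back when let go; otherwise it gives less than 1 mm.
- shim_2_tip (a point): Place to press shim leaf 2, which belongs to corner_2: on its upper face, 6 mm short of its free end. Steel strip 56 x 26 x 3 mm on the -y rail, hinged at the rail's middle, free end towards +x and standing up 14 mm. The point is 46 mm above the bench at the start, 33 mm when the leaf is flat (down, and under 2 mm outwards).
- shim_2 (a joint): Angle of shim leaf 2: 0 standing up (start), 0.25 rad flat on the rail. Takes about 10 to 15 N near the free end and stays where it is left. Flat, it raises the packer of corner_2 by 5 mm: this cures the short one, but jacks a good corner out of level.
- corner_3 (a point): Place to press the plate's -x -y corner: point on its top over that packer, 52 mm from the centre along x and y. If this is the corner with the short packer, it dips about 5 mm under 2 to 5 N and comes back when let go; otherwise it gives less than 1 mm.
- shim_3_tip (a point): Place to press shim leaf 3, which belongs to corner_3: on its upper face, 6 mm short of its free end. Steel strip 56 x 26 x 3 mm on the -y rail, hinged at the rail's middle, free end towards -x and standing up 14 mm. The point is 46 mm above the bench at the start, 33 mm when the leaf is flat (down, and under 2 mm outwards).
- shim_3 (a joint): Angle of shim leaf 3: 0 standing up (start), 0.25 rad flat on the rail. Takes about 10 to 15 N near the free end and stays where it is left. Flat, it raises the packer of corner_3 by 5 mm: this cures the short one, but jacks a good corner out of level.
- corner_4 (a point): Place to press the plate's -x +y corner: point on its top over that packer, 52 mm from the centre along x and y. If this is the corner with the short packer, it dips about 5 mm under 2 to 5 N and comes back when let go; otherwise it gives less than 1 mm.
- shim_4_tip (a point): Place to press shim leaf 4, which belongs to corner_4: on its upper face, 6 mm short of its free end. Steel strip 56 x 26 x 3 mm on the +y rail, hinged at the rail's middle, free end towards -x and standing up 14 mm. The point is 46 mm above the bench at the start, 33 mm when the leaf is flat (down, and under 2 mm outwards).
- shim_4 (a joint): Angle of shim leaf 4: 0 standing up (start), 0.25 rad flat on the rail. Takes about 10 to 15 N near the free end and stays where it is left. Flat, it raises the packer of corner_4 by 5 mm: this cures the short one, but jacks a good corner out of level.
- jar: Bystander: closed flux jar, 50 mm across, 60 mm high, on the bench at the stand's +y side. Origin at the centre of its underside.
- brush: Bystander: flux brush lying on the bench at the stand's -y side. Origin near its middle.
- dish: Bystander: small white ceramic dish, 80 mm across, 30 mm high, on the bench at the stand's +x side. Origin at the centre of its underside.

How it is judged:
By the outcome, as a careful person would: the job done as asked, in the order asked, and still so for the second after the job is handed in, with the robot touching nothing.
It also fails if it takes over 51 s, if anything falls off the work surface, if the arm or the gripper's body presses on something with over 40 N, if the wrist force passes 120 N, or if a joint passes its speed limit or range.

## Robot

A 7-joint arm with a two-finger parallel gripper is mounted at the origin on the work surface. World frame = base frame: x ahead of the robot, y to its left, z up, the work surface at z = 0. Lengths are in m, angles in rad, forces in N, time in s.
With the tool pointing down it reaches from about 0.35 to 0.9 m from the base axis. Payload 8.1 kg.
Tool frame: the origin (TCP) lies at the very end of the fingers, on their centre line; the grasp point (between the pads) lies 19 mm behind it; x points along the fingers, y is the direction in which the jaws open and shut, and the axes are right-handed (so a half turn about x gives the same grasp; the last joint's range is limited). The gripper opens to 92 mm and grips with 3 to 60 N. Pads are 19 mm wide; open, the fingers measure 130 mm over their backs; the gripper's body (75 mm by 190 mm) begins 47 mm behind the grasp point.
Start: joints at [-1.361, 0.434, 0.025, 1.573, -0.012, 1.134, -0.075], TCP at [0.192, 0.595, 0.227] pointing down, gripper open.
Joint ranges: [-2.62, 2.62], [-0.44, 2.09], [-1.27, 1.32], [0.08, 2.57], [-1.32, 4.46], [0.12, 2], [-2.74, 2.74]. Speed limits (rad/s): [2.22, 2.22, 3.01, 3.01, 3.14, 3.14, 3.14].

## Interface

Orientations are given as a rotation vector (axis times angle).
In Python, from cell import arm gives the robot as it stands.
- The arm moves only by the tool servo_tool, never from a script. Its argument "plan" is a list of rows, each a list of 2 entries, a list of its own where there are three numbers: the shift along the world's x, y, z in cm, then the turn, a rotation vector about the world's x, y, z in degrees. A call has 1 to 12 rows; each row is the pose to reach, as a shift and turn from the pose measured when the call began; what a row does not reach only later rows make up. A row lasts 1/10 s, in which the tool goes at most 50 mm and 8.59 degrees, less where a joint would pass 70% of its speed; a pose out of reach is approached as far as the arm can. A call with a gripper value outside its range is refused whole. "grip" is the opening, from 0 (shut) to 1 (fully open), set as the call begins (left out, the last holds). The fingers move at their own pace and stop on an object; "squeeze" is the grip in N (left out, the last holds). Time passes only in rows, so rows that repeat a pose let the fingers close. It gives the time, the measured TCP pose, the force and the opening at its end, in the units of the state.
- arm.observe(): the state, without advancing time (a new reading comes with each control period).
- arm.get_image(name): name is "side" or "top" or "wrist"; returns a dict with "frame" (384x512x3 uint8, blue, green, red), "fx", "fy", "cx", "cy" (pixels), "position" and "rotation" of the camera in the world. Camera axes: x right, y down, z forward; pixel columns grow to the right and rows downward; lengths in m; the calibration is good to about 2 mm. The wrist camera is an equidistant fisheye: a pixel r from the principal point sees the ray r / f radians off the axis. A picture is of the moment at which its call begins. There is no depth.
- arm.sign_off(): hands the job in, once; it reports no verdict.
Trained networks look in a picture, given as the dict that the camera call returned (one of the last four; its "shot" number tells which), for a name from the list of things; names that differ only in an ending like _2 or _b are one class to them, and where a whole thing is asked for, a point or a joint stands for the part that bears it (a point fixed in the world has none). Each returns a list of dicts, best first, with "score" (0 to 1); they miss things now and then, are a little off and sometimes report something else, mostly with a low value. They report only what shows in the picture. A call takes as long as a camera call.
- arm.search_frame(picture, query): "at" ([column, row] in pixels, amid what is visible of it).
- arm.trace(picture, query): "pixels" (384x512 bool, what is visible of it) and "at" ([column, row] in pixels, amid what is visible of it).
The state is a dict: "clock": time; "joints": joint angles; "dq": joint speeds; "joint_efforts": joint torques, N m; "position": TCP position; "ee_rot": TCP orientation; "force": force on the tool from outside, world axes, zero at the start; "ft_torque": the same for the moment, N m; "width": opening from 0.0 (shut) to 1.0 (fully open).
Only numpy, scipy, OpenCV 4.12 (cv2) and the standard library are available. Lean on these libraries where they do the work, as an engineer would, in place of code of your own. Each camera call takes 0.05 s, during which the arm holds its last target.

## Working session

There is one attempt and no reset: what is moved stays moved. The work goes in short steps, Python scripts to look and compute and a tool call to move; the robot and the scene stay as the last step left them, time stands still between calls to the robot, and variables do not carry over. Pictures are saved under pics/ and viewed, and the job is handed in when it is done.

Besides the shell and the picture viewer there is one more tool, called after "Emit:" in YAML: its name, and indented under it one key for each argument. servo_tool: Moves the arm, as the interface text tells. Its arguments: {"type":"object","properties":{"plan":{"type":"array","items":{"type":"array"}},"grip":{"type":"number"},"squeeze":{"type":"number"}},"required":["plan"]}

```bash
mkdir -p pics; ls
python3 - <<'E'
from cell import arm
import cv2
print(arm.observe())
for n in ("side","top","wrist"):
    p=arm.get_image(n); cv2.imwrite(f"pics/{n}0.png",p["frame"]); print(n,{k:p[k] for k in p if k!="frame"})
E
```

```text
pics
{'clock': 0.0, 'joints': array([-1.36059365,  0.43522621,  0.02495834,  1.57410001, -0.01157234,
        1.13397778, -0.0750944 ]), 'dq': array([ 0.00063774, -0.00012721,  0.00130523, -0.00022936,  0.00032214,
        0.00031588,  0.00031139]), 'joint_efforts': array([-4.48795718e-04, -6.67844152e+01,  9.84706990e-01, -3.14461577e+01,
       -6.06430555e-02,  4.31045028e-02,  1.57112772e-04]), 'position': array([0.19222811, 0.59417164, 0.22594167]), 'ee_rot': array([ 0.24429405,  1.55689904, -0.24676017]), 'force': array([0.69719459, 0.50468831, 0.53596379]), 'ft_torque': array([-0.03909947, -0.01019641,  0.02171326]), 'width': 0.9959742637542153}
side {'fx': 455.8807409393595, 'fy': 455.8807409393595, 'cx': 256.2972173201481, 'cy': 178.42701203128678, 'position': array([ 0.29658385, -0.74924414,  0.61564105]), 'rotation': array([-2.11121467,  0.41751897, -0.20244857]), 'shot': 1}
top {'fx': 476.9738653115236, 'fy': 476.9738653115236, 'cx': 254.28643969288203, 'cy': 184.31120765609796, 'position': array([0.38365314, 0.01868713, 1.12598426]), 'rotation': array([-2.16648302,  2.03990509, -0.2273116 ]), 'shot': 2}
wrist {'fx': 297.3186396354542, 'fy': 297.3186396354542, 'cx': 256.6927823747845, 'cy': 192.89278961922545, 'position': array([0.12972047, 0.61591017, 0.38441126]), 'rotation': array([2.36467905, 1.72205567, 0.2179694 ]), 'shot': 3}
```

View pics/top0.png

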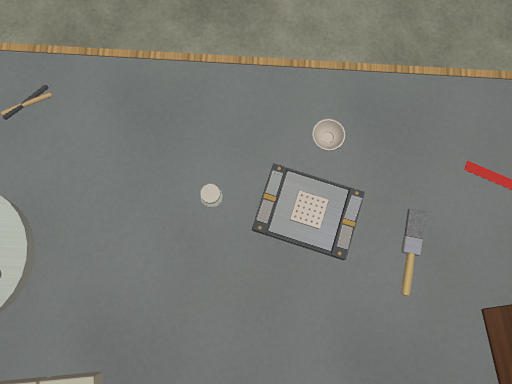

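View pics/side0.png

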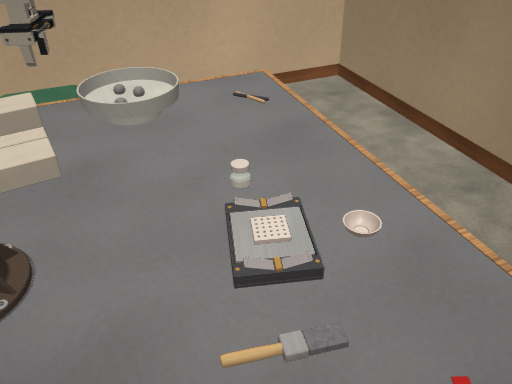

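```bash
cat > h.py <<'E'
import numpy as np, cv2
from scipy.spatial.transform import Rotation as R
def proj(p,X):
    Rm=R.from_rotvec(p["rotation"]).as_matrix()
    return cv2.projectPoints(np.asarray(X,float).reshape(-1,1,3),cv2.Rodrigues(Rm.T)[0],-Rm.T@p["position"],
      np.array([[p["fx"],0,p["cx"]],[0,p["fy"],p["cy"]],[0,0,1.]]),None)[0].reshape(-1,2)
def ray(p,uv,z):
    d=R.from_rotvec(p["rotation"]).as_matrix()@np.array([(uv[0]-p["cx"])/p["fx"],(uv[1]-p["cy"])/p["fy"],1])
    return p["position"]+d*(z-p["position"][2])/d[2]
E
python3 - <<'E'
from cell import arm
from h import *
import pickle
out={}
for n in("top","side"):
    p=arm.get_image(n); m={}
    for q in("stand","plate","shim_1","jar","dish","brush"):
        r=arm.trace(p,q)
        print(n,q,[(round(a["score"],2),np.round(a["at"]),a["pixels"].sum()) for a in r[:5]])
        m[q]=r
    out[n]=(p,m)
pickle.dump(out,open("o.pkl","wb"))
E
```

```text
top stand [(0.61, array([298., 242.]), np.int64(2627))]
top plate [(0.84, array([308., 213.]), np.int64(4253))]
top shim_1 [(0.75, array([346., 239.]), np.int64(220)), (0.72, array([274., 180.]), np.int64(258)), (0.49, array([352., 207.]), np.int64(273)), (0.49, array([212., 194.]), np.int64(389)), (0.48, array([266., 211.]), np.int64(231))]
top jar [(0.89, array([208., 196.]), np.int64(424)), (0.62, array([344., 238.]), np.int64(249))]
top dish [(0.6, array([328., 134.]), np.int64(783))]
top brush [(0.61, array([412., 246.]), np.int64(1216))]
side stand [(0.75, array([275., 266.]), np.int64(3506))]
side plate [(0.62, array([272., 235.]), np.int64(3681))]
side shim_1 [(0.68, array([276., 199.]), np.int64(209)), (0.62, array([296., 258.]), np.int64(327)), (0.57, array([259., 267.]), np.int64(296))]
side jar [(0.69, array([241., 174.]), np.int64(557))]
side dish [(0.7, array([362., 224.]), np.int64(844)), (0.35, array([272., 267.]), np.int64(3497))]
side brush [(0.73, array([241., 173.]), np.int64(551)), (0.68, array([279., 202.]), np.int64(204)), (0.62, array([297., 344.]), np.int64(2669))]
```

```bash
cat > fit.py <<'E'
from h import *
import pickle
from scipy.optimize import minimize
out=pickle.load(open("o.pkl","rb"))
def T(q,X):
    c,s=np.cos(q[2]),np.sin(q[2]); X=np.asarray(X,float)
    return np.c_[q[0]+c*X[:,0]-s*X[:,1],q[1]+s*X[:,0]+c*X[:,1],X[:,2]]
box=[(a*.083,b*.113,z) for a in(-1,1) for b in(-1,1) for z in(0,.03)]
box+=[(a*.06,b*y,.047) for a in(-1,1) for b in(-1,1) for y in(.0825,.1085)]
pl=[(a*.075,b*.075,.032) for a in(-1,1) for b in(-1,1)]
obs={}
for n in out:
    p,m=out[n]; u=m["stand"][0]["pixels"]|m["plate"][0]["pixels"]
    for s in m["shim_1"]:
        if (s["pixels"]&cv2.dilate(u.astype(np.uint8),np.ones((5,5))).astype(bool)).any(): u=u|s["pixels"]
    obs[n]=u
def hullmask(P):
    S=16; im=np.zeros((384,512),np.uint8)
    big=np.zeros((384*4,512*4),np.uint8)
    h=cv2.convexHull(((P+.5)*4-.5).astype(np.float32)); cv2.fillPoly(big,[np.round(h*16).astype(np.int32)],255,shift=4)
    return cv2.resize(big,(512,384),interpolation=cv2.INTER_AREA)/255.
def hullof(u):
    h=cv2.convexHull(np.argwhere(u)[:,::-1].astype(np.int32)); im=np.zeros((384,512),np.uint8); cv2.fillPoly(im,[h],1); return im
H={n:hullof(u) for n,u in obs.items()}
def cost(q,ns):
    return sum(np.abs(hullmask(proj(out[n][0],T(q,box)))-H[n]).sum() for n in ns)
c0=ray(out["top"][0],(309,211),.03)
def fit(ns):
    best=None
    for y0 in np.radians([-25,-17,-10]):
        r=minimize(cost,[c0[0],c0[1],y0],args=(ns,),method="Nelder-Mead",options=dict(initial_simplex=[[c0[0],c0[1],y0],[c0[0]+.01,c0[1],y0],[c0[0],c0[1]+.01,y0],[c0[0],c0[1],y0+.1]],xatol=1e-5))
        if best is None or r.fun<best.fun: best=r
    return best
for ns in(("top",),("side",),("top","side")):
    r=fit(ns); print(ns,r.x,np.degrees(r.x[2]),r.fun)
q=r.x; np.save("q.npy",q)
tips=[(.054,.0955,.046),(.054,-.0955,.046),(-.054,-.0955,.046),(-.054,.0955,.046)]
cor=[(.052,.052,.032),(.052,-.052,.032),(-.052,-.052,.032),(-.052,.052,.032)]
for n in out:
    im=out[n][0]["frame"]; x0,y0=(230,140) if n=="top" else(200,175)
    k=5; im=cv2.resize(im[y0:y0+120,x0:x0+150],None,fx=k,fy=k,interpolation=cv2.INTER_CUBIC)
    def dr(X,c):
        for u in proj(out[n][0],T(q,X)): cv2.circle(im,tuple(int(round(v)) for v in (u+.5-[x0,y0])*k),3,c,-1)
    dr([b for b in box[:8]],(0,0,255)); dr(pl,(0,255,0)); dr(tips,(255,0,255)); dr(cor,(255,255,0)); dr([(a*.036,b*.036,.044) for a in(-1,1) for b in(-1,1)],(0,165,255))
    cv2.imwrite(f"pics/fit_{n}.png",im)
print("corners",T(q,cor).round(4).tolist()); print("tips",T(q,tips).round(4).tolist())
p=out["top"][0]
print("jar",ray(p,out["top"][1]["jar"][0]["at"],.05),"dish",ray(p,out["top"][1]["dish"][0]["at"],.02))
E
python3 fit.py
```

```text
('top',) [ 0.5741532  -0.09942717 -0.25405405] -14.556224756121276 105.4235294117647
('side',) [ 0.57400885 -0.09828702 -0.25607166] -14.67182538127277 113.15686274509802
('top', 'side') [ 0.57409679 -0.0993175  -0.25430357] -14.570521358400216 235.4862745098039
corners [[0.6375, -0.0621, 0.032], [0.6113, -0.1627, 0.032], [0.5107, -0.1366, 0.032], [0.5369, -0.0359, 0.032]]
tips [[0.6504, -0.0205, 0.046], [0.6023, -0.2053, 0.046], [0.4978, -0.1782, 0.046], [0.5459, 0.0067, 0.046]]
jar [0.58938793 0.1335405  0.05      ] dish [ 0.76450439 -0.14210476  0.02      ]
```

View pics/fit_top.png

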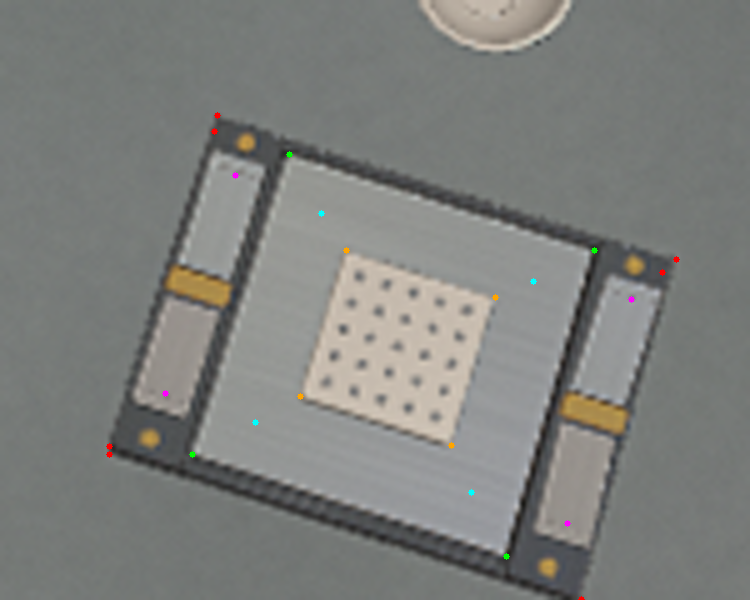

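View pics/fit_side.png

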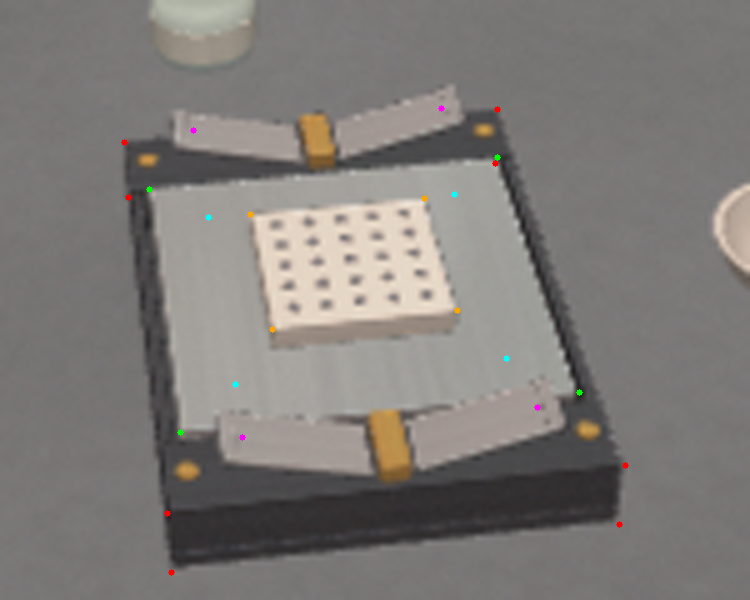

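```bash
cat > plan.py <<'E'
from h import *
from cell import arm
s=arm.observe(); q=np.load("q.npy")
M=R.from_rotvec(s["ee_rot"]).as_matrix()
print("t",s["clock"],"pos",s["position"].round(4),"toolx",M[:,0].round(3),"y",M[:,1].round(3),"F",s["force"].round(2),"w",round(s["width"],3))
ys=[np.array([np.cos(q[2]),np.sin(q[2]),0])*k for k in(1,-1)]
for y in ys:
    x=np.array([0,0,-1.]); D=np.c_[x,y,np.cross(x,y)]
    print("turn",np.degrees(R.from_matrix(D@M.T).as_rotvec()).round(2))
c,sn=np.cos(q[2]),np.sin(q[2])
for n,L in(("corner",(.052,.052)),("tip",(.054,.0955))):
    for i,(a,b) in enumerate([(1,1),(1,-1),(-1,-1),(-1,1)]):
        lx,ly=a*L[0],b*L[1]; w=np.array([q[0]+c*lx-sn*ly,q[1]+sn*lx+c*ly])
        print(n,i+1,"d cm",((w-s["position"][:2])*100).round(2), "z to .032/.046:",round((.032-s["position"][2])*100,2),round((.046-s["position"][2])*100,2))
E
python3 plan.py
```

```text
t 0.85 pos [0.1924 0.5947 0.2268] toolx [ 0.  0. -1.] y [0.308 0.951 0.   ] F [-0.34  0.21 -0.03] w 0.998
turn [-0.000e+00  1.000e-02 -8.664e+01]
turn [-1.000e-02 -0.000e+00  9.336e+01]
corner 1 d cm [ 44.51 -65.68] z to .032/.046: -19.48 -18.08
corner 2 d cm [ 41.9  -75.74] z to .032/.046: -19.48 -18.08
corner 3 d cm [ 31.83 -73.13] z to .032/.046: -19.48 -18.08
corner 4 d cm [ 34.45 -63.06] z to .032/.046: -19.48 -18.08
tip 1 d cm [ 45.8  -61.52] z to .032/.046: -19.48 -18.08
tip 2 d cm [ 41. -80.] z to .032/.046: -19.48 -18.08
tip 3 d cm [ 30.55 -77.29] z to .032/.046: -19.48 -18.08
tip 4 d cm [ 35.35 -58.8 ] z to .032/.046: -19.48 -18.08
```

Emit:
servo_tool:
  plan:
    - [[2.5, -4.4, 0], [0, 0, -6]]
    - [[5, -8.8, 0], [0, 0, -12]]
    - [[7.5, -13.2, 0], [0, 0, -18]]
    - [[10, -17.6, 0], [0, 0, -24]]
    - [[12.5, -22, 0], [0, 0, -30]]
    - [[15, -26.4, 0], [0, 0, -36]]
    - [[17.5, -30.8, 0], [0, 0, -42]]
    - [[20, -35.2, 0], [0, 0, -48]]
    - [[22.5, -39.6, 0], [0, 0, -54]]
    - [[25, -44, 0], [0, 0, -60]]
    - [[27.5, -48.4, 0], [0, 0, -66]]
    - [[28.5, -51, 0], [0, 0, -72]]
  grip: 0

```text
clock: 2.05
position: [0.479, 0.0814, 0.2273]
ee_rot: [1.214, 1.205, -1.212]
force: [-0.2, -0.4, -1.1]
width: 0.021
```

```bash
python3 plan.py
```

```text
t 2.05 pos [0.479  0.0814 0.2273] toolx [ 0.002 -0.    -1.   ] y [ 1.    -0.006  0.002] F [-0.22 -0.43 -1.1 ] w 0.021
turn [  0.03   0.1  -14.25]
turn [-1.5000e-01  4.0000e-02  1.6575e+02]
corner 1 d cm [ 15.85 -14.35] z to .032/.046: -19.53 -18.13
corner 2 d cm [ 13.24 -24.41] z to .032/.046: -19.53 -18.13
corner 3 d cm [  3.17 -21.79] z to .032/.046: -19.53 -18.13
corner 4 d cm [  5.79 -11.73] z to .032/.046: -19.53 -18.13
tip 1 d cm [ 17.14 -10.19] z to .032/.046: -19.53 -18.13
tip 2 d cm [ 12.34 -28.67] z to .032/.046: -19.53 -18.13
tip 3 d cm [  1.88 -25.95] z to .032/.046: -19.53 -18.13
tip 4 d cm [ 6.69 -7.47] z to .032/.046: -19.53 -18.13
```

Above corner 4, down to about 2.5 cm over the plate.

Emit:
servo_tool:
  plan:
    - [[2, -4, 0], [0, 0, -5]]
    - [[4, -8, -2], [0, 0, -10]]
    - [[5.8, -11.7, -4], [0, 0, -14.2]]
    - [[5.8, -11.7, -8], [0, 0, -14.2]]
    - [[5.8, -11.7, -12], [0, 0, -14.2]]
    - [[5.8, -11.7, -15], [0, 0, -14.2]]
    - [[5.8, -11.7, -17], [0, 0, -14.2]]
    - [[5.8, -11.7, -17], [0, 0, -14.2]]
    - [[5.8, -11.7, -17], [0, 0, -14.2]]

```text
clock: 2.95
position: [0.5372, -0.0358, 0.0577]
ee_rot: [1.394, 1.077, -1.392]
force: [0.5, 0.2, 0.3]
width: 0.007
```

```bash
python3 plan.py
python3 - <<'E'
from cell import arm
import cv2
for n in("side","top"):
    p=arm.get_image(n); f=p["frame"][140:320,150:400]; cv2.imwrite(f"pics/{n}1.png",cv2.resize(f,None,fx=3,fy=3))
E
```

```text
t 2.95 pos [ 0.5372 -0.0358  0.0577] toolx [ 0.002 -0.001 -1.   ] y [ 0.968 -0.251  0.002] F [0.5  0.2  0.29] w 0.007
turn [ 0.05  0.09 -0.04]
turn [-1.4000e-01  8.0000e-02  1.7996e+02]
corner 1 d cm [10.03 -2.63] z to .032/.046: -2.57 -1.17
corner 2 d cm [  7.42 -12.7 ] z to .032/.046: -2.57 -1.17
corner 3 d cm [ -2.65 -10.08] z to .032/.046: -2.57 -1.17
corner 4 d cm [-0.03 -0.01] z to .032/.046: -2.57 -1.17
tip 1 d cm [11.32  1.53] z to .032/.046: -2.57 -1.17
tip 2 d cm [  6.52 -16.96] z to .032/.046: -2.57 -1.17
tip 3 d cm [ -3.94 -14.24] z to .032/.046: -2.57 -1.17
tip 4 d cm [0.87 4.25] z to .032/.046: -2.57 -1.17
```

View pics/side1.png

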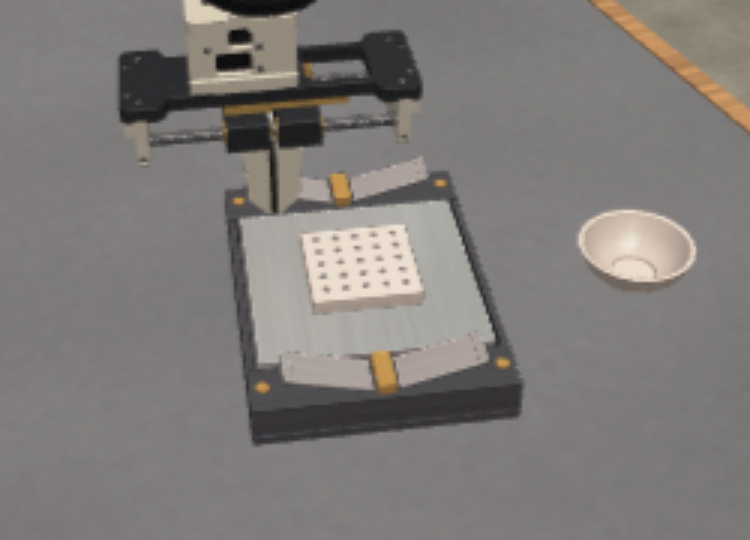

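Emit:
servo_tool:
  plan:
    - [[0, 0, -1], [0, 0, 0]]
    - [[0, 0, -1.8], [0, 0, 0]]
    - [[0, 0, -2.2], [0, 0, 0]]
    - [[0, 0, -2.4], [0, 0, 0]]
    - [[0, 0, -2.5], [0, 0, 0]]
    - [[0, 0, -2.6], [0, 0, 0]]
    - [[0, 0, -2.7], [0, 0, 0]]
    - [[0, 0, -2.7], [0, 0, 0]]

```text
clock: 3.85
position: [0.5381, -0.0357, 0.0322]
ee_rot: [1.396, 1.076, -1.39]
force: [-2.9, 0.3, 7.3]
width: 0.004
```

Emit:
servo_tool:
  plan:
    - [[0, 0, -0.2], [0, 0, 0]]
    - [[0, 0, -0.25], [0, 0, 0]]
    - [[0, 0, -0.25], [0, 0, 0]]

```text
clock: 4.15
position: [0.5382, -0.0356, 0.0316]
ee_rot: [1.398, 1.076, -1.389]
force: [-9.9, 1.7, 29.3]
width: 0.004
```

Emit:
servo_tool:
  plan:
    - [[0, 0, 1], [0, 0, 0]]
    - [[0, 0, 3.5], [0, 0, 0]]
    - [[-1.2, -4.5, 3.5], [0, 0, 0]]
    - [[-2.4, -9, 3.5], [0, 0, 0]]
    - [[-2.75, -10.1, 3.5], [0, 0, 0]]
    - [[-2.75, -10.1, 3], [0, 0, 0]]
    - [[-2.75, -10.1, 2], [0, 0, 0]]
    - [[-2.75, -10.1, 2], [0, 0, 0]]

```text
clock: 4.95
position: [0.5103, -0.1345, 0.05]
ee_rot: [1.395, 1.08, -1.389]
force: [-0.8, -0.3, 0.7]
width: 0.004
```

```bash
python3 plan.py|grep -v tip
```

```text
t 4.95 pos [ 0.5103 -0.1345  0.05  ] toolx [ 0.003  0.003 -1.   ] y [ 0.969 -0.249  0.002] F [-0.81 -0.31  0.69] w 0.004
turn [-0.15  0.16 -0.16]
turn [ -0.25  -0.24 179.84]
corner 1 d cm [12.72  7.24] z to .032/.046: -1.8 -0.4
corner 2 d cm [10.1  -2.82] z to .032/.046: -1.8 -0.4
corner 3 d cm [ 0.04 -0.21] z to .032/.046: -1.8 -0.4
corner 4 d cm [2.65 9.86] z to .032/.046: -1.8 -0.4
```

Emit:
servo_tool:
  plan:
    - [[0, -0.2, -0.8], [-0.15, 0.16, -0.16]]
    - [[0, -0.2, -1.3], [-0.15, 0.16, -0.16]]
    - [[0, -0.2, -1.6], [-0.15, 0.16, -0.16]]
    - [[0, -0.2, -1.75], [-0.15, 0.16, -0.16]]
    - [[0, -0.2, -1.85], [-0.15, 0.16, -0.16]]
    - [[0, -0.2, -1.95], [-0.15, 0.16, -0.16]]
    - [[0, -0.2, -2], [-0.15, 0.16, -0.16]]
    - [[0, -0.2, -2], [-0.15, 0.16, -0.16]]

```text
clock: 5.75
position: [0.5103, -0.1364, 0.0316]
ee_rot: [1.396, 1.078, -1.393]
force: [-6.8, 3.1, 24.8]
width: 0.001
```

Emit:
servo_tool:
  plan:
    - [[0, 0, 1], [0, 0, 0]]
    - [[0, 0, 3.5], [0, 0, 0]]
    - [[4.5, -1.2, 3.5], [0, 0, 0]]
    - [[9, -2.3, 3.5], [0, 0, 0]]
    - [[10.1, -2.63, 3.5], [0, 0, 0]]
    - [[10.1, -2.63, 3], [0, 0, 0]]
    - [[10.1, -2.63, 2], [0, 0, 0]]
    - [[10.1, -2.63, 1.8], [0, 0, 0]]
    - [[10.1, -2.63, 1.8], [0, 0, 0]]

```text
clock: 6.65
position: [0.6097, -0.1622, 0.0488]
ee_rot: [1.395, 1.08, -1.395]
force: [-0.2, 0.0, 0.3]
width: 0.005
```

```bash
python3 plan.py|grep -v tip
```

```text
t 6.65 pos [ 0.6097 -0.1622  0.0488] toolx [-0.001  0.002 -1.   ] y [ 0.968 -0.252 -0.002] F [-0.24  0.03  0.28] w 0.005
turn [-0.12 -0.08  0.04]
turn [-1.3000e-01  1.9000e-01 -1.7996e+02]
corner 1 d cm [ 2.78 10.01] z to .032/.046: -1.68 -0.28
corner 2 d cm [ 0.16 -0.05] z to .032/.046: -1.68 -0.28
corner 3 d cm [-9.9   2.56] z to .032/.046: -1.68 -0.28
corner 4 d cm [-7.29 12.63] z to .032/.046: -1.68 -0.28
```

Emit:
servo_tool:
  plan:
    - [[0.15, 0, -0.8], [0, 0, 0]]
    - [[0.15, 0, -1.3], [0, 0, 0]]
    - [[0.15, 0, -1.5], [0, 0, 0]]
    - [[0.15, 0, -1.65], [0, 0, 0]]
    - [[0.15, 0, -1.75], [0, 0, 0]]
    - [[0.15, 0, -1.85], [0, 0, 0]]
    - [[0.15, 0, -1.85], [0, 0, 0]]

```text
clock: 7.35
position: [0.6113, -0.1624, 0.0304]
ee_rot: [1.395, 1.08, -1.395]
force: [-0.8, -0.1, 0.9]
width: 0.007
```

Emit:
servo_tool:
  plan:
    - [[0, 0, -0.1], [0, 0, 0]]
    - [[0, 0, -0.2], [0, 0, 0]]
    - [[0, 0, -0.25], [0, 0, 0]]
    - [[0, 0, -0.25], [0, 0, 0]]

```text
clock: 7.75
position: [0.6116, -0.1626, 0.0281]
ee_rot: [1.396, 1.079, -1.395]
force: [-0.1, -0.6, 3.4]
width: 0.001
```

```bash
python3 plan.py|grep -v tip;python3 - <<'E'
from cell import arm
import cv2
for n in("side",):
    p=arm.get_image(n); f=p["frame"][140:320,150:400]; cv2.imwrite(f"pics/{n}2.png",cv2.resize(f,None,fx=3,fy=3))
E
```

```text
t 7.75 pos [ 0.6116 -0.1626  0.0281] toolx [-0.001  0.002 -1.   ] y [ 0.968 -0.252 -0.001] F [-0.09 -0.62  3.36] w 0.001
turn [-0.1  -0.04  0.05]
turn [-6.0000e-02  1.5000e-01 -1.7995e+02]
corner 1 d cm [ 2.59 10.05] z to .032/.046: 0.39 1.79
corner 2 d cm [-0.02 -0.01] z to .032/.046: 0.39 1.79
corner 3 d cm [-10.09   2.6 ] z to .032/.046: 0.39 1.79
corner 4 d cm [-7.47 12.67] z to .032/.046: 0.39 1.79
```

View pics/side2.png

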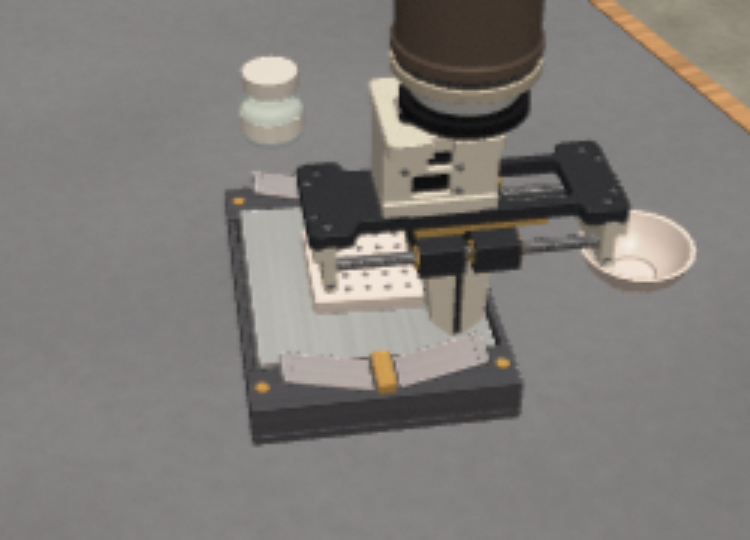

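Emit:
servo_tool:
  plan:
    - [[0, 0, -0.1], [0, 0, 0]]
    - [[0, 0, -0.15], [0, 0, 0]]
    - [[0, 0, -0.15], [0, 0, 0]]

```text
clock: 8.1
position: [0.6118, -0.1629, 0.0276]
ee_rot: [1.396, 1.079, -1.394]
force: [-3.6, -0.3, 11.8]
width: 0.004
```

Emit:
servo_tool:
  plan:
    - [[0, 0, 0.5], [0, 0, 0]]
    - [[0, 0, 2], [0, 0, 0]]
    - [[0, 0, 4.5], [0, 0, 0]]
    - [[-0.5, -2.5, 4.5], [0, 0, 0]]
    - [[-0.9, -4.25, 4.5], [0, 0, 0]]
    - [[-0.9, -4.25, 4.2], [0, 0, 0]]
    - [[-0.9, -4.25, 3.5], [0, 0, 0]]
    - [[-0.9, -4.25, 3.5], [0, 0, 0]]

```text
clock: 8.9
position: [0.6021, -0.204, 0.061]
ee_rot: [1.396, 1.082, -1.395]
force: [0.4, 1.3, -1.0]
width: 0.006
```

```bash
python3 plan.py;python3 - <<'E'
from cell import arm
import cv2
for n in("side",):
    p=arm.get_image(n); f=p["frame"][140:320,150:400]; cv2.imwrite(f"pics/{n}3.png",cv2.resize(f,None,fx=3,fy=3))
E
```

```text
t 8.9 pos [ 0.6021 -0.204   0.061 ] toolx [-0.002  0.003 -1.   ] y [ 0.968 -0.252 -0.003] F [ 0.37  1.28 -0.97] w 0.006
turn [-0.19 -0.13  0.03]
turn [  -0.2     0.29 -179.97]
corner 1 d cm [ 3.54 14.19] z to .032/.046: -2.9 -1.5
corner 2 d cm [0.93 4.12] z to .032/.046: -2.9 -1.5
corner 3 d cm [-9.14  6.74] z to .032/.046: -2.9 -1.5
corner 4 d cm [-6.52 16.8 ] z to .032/.046: -2.9 -1.5
tip 1 d cm [ 4.83 18.35] z to .032/.046: -2.9 -1.5
tip 2 d cm [ 0.03 -0.14] z to .032/.046: -2.9 -1.5
tip 3 d cm [-10.43   2.58] z to .032/.046: -2.9 -1.5
tip 4 d cm [-5.62 21.06] z to .032/.046: -2.9 -1.5
```

View pics/side3.png

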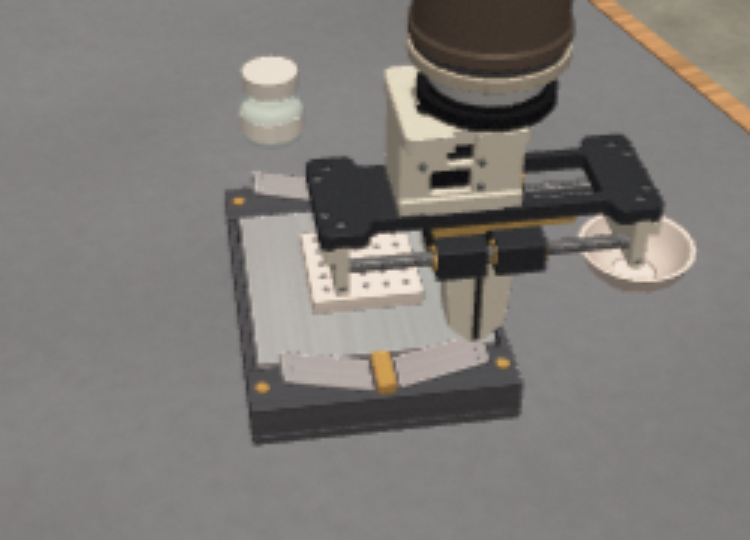

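Emit:
servo_tool:
  plan:
    - [[0, -0.15, -0.8], [0, 0, 0]]
    - [[0, -0.15, -1.3], [0, 0, 0]]
    - [[0, -0.15, -1.6], [0, 0, 0]]
    - [[0, -0.15, -1.9], [0, 0, 0]]
    - [[0.05, -0.15, -2.2], [0, 0, 0]]
    - [[0.05, -0.15, -2.5], [0, 0, 0]]
    - [[0.05, -0.15, -2.75], [0, 0, 0]]
    - [[0.05, -0.15, -2.85], [0, 0, 0]]
    - [[0.05, -0.15, -2.85], [0, 0, 0]]

```text
clock: 9.85
position: [0.6039, -0.2053, 0.0337]
ee_rot: [1.396, 1.08, -1.393]
force: [-0.1, 1.2, 8.2]
width: 0.001
```

Emit:
servo_tool:
  plan:
    - [[0, 0, -0.15], [0, 0, 0]]
    - [[0, 0, -0.25], [0, 0, 0]]
    - [[0, 0, -0.3], [0, 0, 0]]
    - [[0, 0, -0.3], [0, 0, 0]]

```text
clock: 10.25
position: [0.6041, -0.2053, 0.0329]
ee_rot: [1.398, 1.08, -1.392]
force: [-8.2, 4.4, 26.0]
width: 0.002
```

Emit:
servo_tool:
  plan:
    - [[0, 0, 0.5], [0, 0, 0]]
    - [[0, 0, 3], [0, 0, 0]]
    - [[0, 0, 7], [0, 0, 0]]
    - [[0, 0, 11], [0, 0, 0]]
    - [[-4, 3, 14], [0, 0, 0]]
    - [[-8, 6, 16], [0, 0, 0]]
    - [[-11, 9, 17], [0, 0, 0]]
    - [[-14, 13, 17], [0, 0, 0]]
    - [[-16, 17, 17], [0, 0, 0]]
    - [[-16, 21, 17], [0, 0, 0]]
    - [[-16, 25, 17], [0, 0, 0]]
    - [[-16, 29, 17], [0, 0, 0]]

```text
clock: 11.45
position: [0.4437, 0.0865, 0.2031]
ee_rot: [1.398, 1.081, -1.39]
force: [0.6, 0.1, 0.6]
width: 0.004
```

Emit:
servo_tool:
  plan:
    - [[0, 4, 0], [0, 0, 0]]
    - [[0, 8, 0], [0, 0, 0]]
    - [[0, 12, 0], [0, 0, 0]]
    - [[0, 12, 0], [0, 0, 0]]
    - [[0, 12, 0], [0, 0, 0]]

```text
clock: 11.95
position: [0.4433, 0.2072, 0.2028]
ee_rot: [1.396, 1.082, -1.389]
force: [0.2, -0.0, 0.4]
width: 0.005
```

```bash
python3 plan.py|head -1;python3 - <<'E'
from cell import arm
import cv2
for n,(x,y) in(("side",(200,160)),("top",(230,140))):
    p=arm.get_image(n); cv2.imwrite(f"pics/{n}4full.png",p["frame"]); f=p["frame"][y:y+130,x:x+150]; cv2.imwrite(f"pics/{n}4.png",cv2.resize(f,None,fx=4.6,fy=4.6,interpolation=cv2.INTER_CUBIC))
    for q in("jar","dish","brush"):
        print(n,q,[(round(a["score"],2),a["at"]) for a in arm.search_frame(p,q)[:2]])
E
```

```text
t 11.95 pos [0.4433 0.2072 0.2028] toolx [ 0.002  0.004 -1.   ] y [ 0.968 -0.249  0.001] F [ 0.19 -0.04  0.41] w 0.005
side jar [(0.82, [240.4, 174.7]), (0.43, [257.2, 265.1])]
side dish [(0.71, [360.9, 224.3]), (0.65, [267.7, 236.9])]
side brush [(0.81, [298.6, 344.9])]
top jar [(0.61, [212.3, 193.9])]
top dish [(0.66, [327.7, 134.6]), (0.25, [410.8, 249.5])]
top brush [(0.77, [412.0, 243.9])]
```

View pics/side4.png

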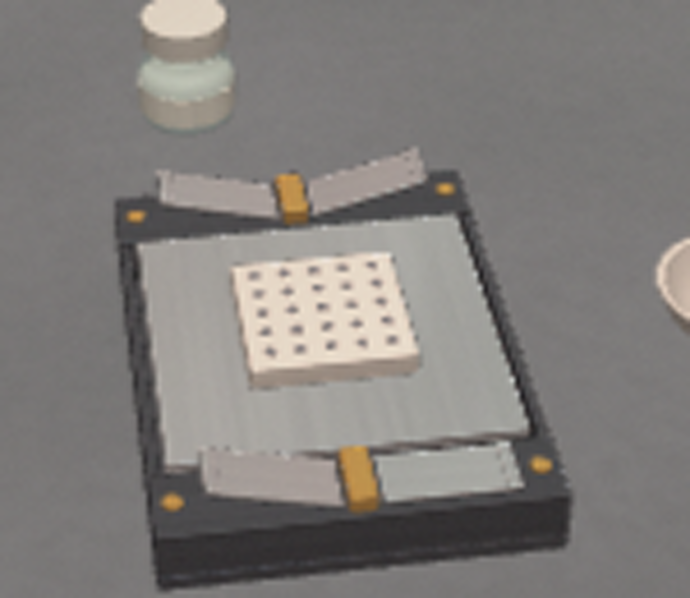

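View pics/top4full.png

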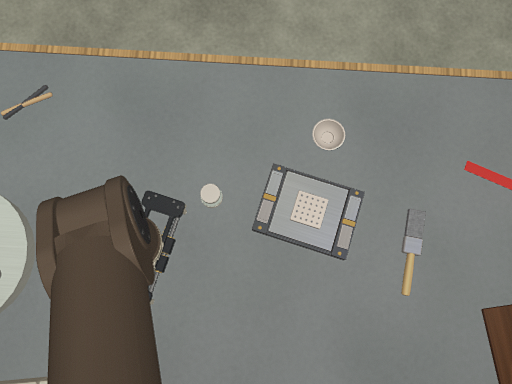

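Shim 2 (side crop around 450,470) lies flat and the other three shims still stand. The plate looks level, the bystanders haven't moved, and the arm is clear. Handing in.

```bash
python3 -c "
from cell import arm
print(arm.sign_off())"
```

```text
the job is handed in; nothing more can be done
None
```

The short packer was under corner 2, so I pressed shim 2 flat and handed the job in at about 12 s, with the arm clear of everything.

- **Finding the corner:** I pressed corners 4, 3 and 2 in that order with closed fingertips. Corners 4 and 3 held firm, giving less than 1 mm at 29 N and 25 N. Corner 2 dipped about 4 mm at 3.4 N and stopped at about 4.6 mm. I didn't press corner 1, because the search ended at corner 2.
- **Pressing the shim:** I pressed shim 2 at its tip until it stopped firmly at 33 mm above the bench, under 26 N.
- **Last checks:** The last pictures show shim 2 flat, shims 1, 3 and 4 standing, and the plate looking level. The jar, dish and brush are where they started, to within the networks' few-pixel scatter.
- **Not checked:** I judged the level by eye only and did not press corner 2 again to confirm it no longer rocks. No check failed. My presses on corners 4 and 3 were well above the 2 to 5 N a dip needs, but I saw no lasting effect.

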